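# Square up the gel caster's end gate

## Robot

A 6-joint arm with a two-finger parallel gripper is mounted at the origin on the work surface. World frame = base frame: x ahead of the robot, y to its left, z up, the work surface at z = 0. Lengths are in m, angles in rad, forces in N, time in s.
With the tool pointing down it reaches from about 0.3 to 0.775 m from the base axis. Payload 14.6 kg.
Tool frame: the origin (TCP) lies at the very end of the fingers, on their centre line; the grasp point (between the pads) lies 19 mm behind it (ctrl.grasp_offset is the distance from the TCP to the grasp point, in m); z points along the fingers, y is the line along which they close (so a half turn about z gives the same grasp; the last joint's range is limited). The gripper opens to 94 mm and grips with 3 to 60 N. Pads are 16 mm wide; open, the fingers measure 119 mm over their backs; the gripper's body (75 mm by 177 mm) begins 78 mm behind the grasp point.
Start: joints at [-1.221, 0.3, 1.521, -0, 1.321, -0.067], TCP at [0.223, -0.503, 0.205] pointing down, gripper open.
Joint ranges: [-3.03, 3.03], [-0.79, 2.21], [0.23, 2.52], [-1.04, 4.18], [0, 3.07], [-2.55, 2.55]. Speed limits (rad/s): [2.22, 2.22, 2.57, 3.14, 3.14, 3.14].

## Interface

Orientations are given as [roll, pitch, yaw] about the fixed x, y, z axes, in that order (R = Rz(yaw) Ry(pitch) Rx(roll)).
In Python, from station import ctrl gives the robot as it stands.
- The arm moves only by the tool step_arm, never from a script. Its argument "plan" is a list that holds one entry, the list of rows, each a list of 6 numbers: the shift along the tool's x, y, z in units of 30 mm (1.0 is 30 mm), then the turn, a rotation vector about the tool's x, y, z in units of 6 degrees (1.0 is 6 degrees). In form: [[[dx, dy, dz, wx, wy, wz], ...]]. A call has 1 to 8 rows; each row is the pose to reach, as a shift and turn from the pose commanded when the call began, along the tool's axes at that moment; what a row does not reach only later rows make up. A row lasts 1/12 s, in which the tool goes at most 41.7 mm and 7.16 degrees, less where a joint would pass 70% of its speed; a pose out of reach is approached as far as the arm can. A call with a gripper value outside its range is refused whole. "grip" is the opening, from 0 (shut) to 1 (fully open), set as the call begins (left out, the last holds). The fingers move at their own pace and stop on an object; "squeeze" is the grip in N (left out, the last holds). Time passes only in rows, so rows that repeat a pose let the fingers close. It gives the time, the measured TCP pose, the force, the opening and the grip force at its end, in the units of the state.
- ctrl.get_obs(): the state, without advancing time (a new reading comes with each control period).
- ctrl.camera(name): name is "side" or "top"; returns the picture (480x640x3 uint8, red, green, blue); there is no depth.
- ctrl.camera_model(name): a dict with "intrinsics" (3x3 intrinsics, pixels), "k1" (the pictures are not rectified: a ray, as slopes to the right and down, at radius r is drawn at 1 + k1 r^2 times it, then the intrinsics apply), "R" (3x3) and "t" (3): a world point X has camera coordinates R X + t. Camera axes: x right, y down, z forward; pixel columns grow to the right and rows downward; lengths in m; the calibration is good to about 2 mm. A picture is of the moment at which its call begins. camera_model takes no time and is no camera call.
- ctrl.hand_in(): hands the job in; it is judged then, once.
Trained networks look in the newest picture that a camera, given by its name, has taken for a name from the list of things; names that differ only in an ending like _2 or _b are one class to them, and where a whole thing is asked for, a point or a joint stands for the part that bears it (a point fixed in the world has none). Each returns a list of dicts, best first, with "confidence" (0 to 1); they miss things now and then, are a little off and sometimes report something else, mostly with a low value. They report only what shows in the picture. A call takes as long as a camera call. They do not tell look-alikes from the thing itself.
- ctrl.masks_of(query, camera): "pixels" (480x640 bool, what is visible of it) and "at" ([column, row] in pixels, amid what is visible of it).
- ctrl.place_of(query, camera): "at" ([column, row] in pixels: a listed point, or the origin of a listed thing).
The state is a dict: "time_s": time; "qpos": joint angles; "joint_vel": joint speeds; "tau": joint torques, N m; "ee_pos": TCP position; "eef_rot": TCP orientation; "force": force on the tool from outside, world axes, zero at the start; "moment": the same for the moment, N m; "grip_width": finger opening in m; "grip_force": force on a finger pad.
Only numpy, scipy, OpenCV 4.12 (cv2) and the standard library are available. Lean on these libraries where they do the work, as an engineer would, in place of code of your own. Each camera call takes 0.05 s, during which the arm holds its last target. There are 200 camera calls.

## Task

The orange hinged end gate of the gel caster leans inwards and must be held upright with the setting square. Pick up the square by its blade, set its foot down flat on the white bed between the two blue rails a few centimetres short of the gate, then slide it along the rails until it pushes the gate fully upright and sits snugly in the corner, blade flush against the gate and foot flat on the bed. Finish while still gripping the square and pressing it firmly both down on the bed and against the gate, and leave the other things on the bench alone.

Things in the scene. Friction and masses are not known exactly. Their poses are not given: they have to be found in the camera images.
- square: setting square standing on its foot, about 260 g. Green foot 95 long (x), 30 wide (y), 14 tall; aluminium blade 38 deep (x), 12 thick (y), top 115 above the underside. Origin: underside of the heel, mid-width. Foot end and blade share one flat face at x = 0, +x points out of it; foot runs to x = -95, blade to x = -38; z up. Starts on the bench, +x within 0.5 rad of away from the robot
- blade_top (a point): middle of the top end of the square's blade, at (-19, 0, 115) in the square's frame
- caster: gel caster fixed to the bench, left or right, yaw within 0.35 rad. Origin on the bench straight below the corner; +x along the rails towards and through the gate (away from the robot), z up. Bed 130 wide, x = -193 to 47, top at z = 22. Two blue rails along x on the bed, 20 tall, 12 wide, x = -148 to -8, clear gap 38 (y = -19 to 19). Two grey stop posts 52 tall behind the gate
- bed: white bed plate of the caster, same origin and axes as the caster; its top is at z = 22
- corner (a point): the corner: on the bed's top, mid-way between the rails, where the inner face of the upright gate meets the bed; axes as the caster's. The square is home when its origin lies here with axes parallel. Rubbing on the gate and bed takes up part of any push, so a push of 10 N forward and 15 to 20 N down on the square is about right
- gate (a joint): lean of the orange gate (70 tall, 104 wide, 10 thick), rad: 0 = upright against hard stops, positive = leaning in over the bed (towards caster -x). Hinged along caster y at the bottom of its inner face, at the corner. Starts 0.09 to 0.16; a spring tips it in again when let go; 3 to 5 N at its top edge brings it upright
- gate_top (a point): middle of the top edge of the gate's inner face, 70 above the bed
- reagent_bottle: clear glass bottle with blue cap, 86 diameter, 180 tall (mm), bystander, origin under its centre
- powder_jar: white jar with red lid, 72 diameter, 120 tall (mm), bystander, origin under its centre
- beaker: glass beaker, 70 across the rim, 90 tall (mm), bystander, origin under its centre
- tip_box: blue pipette-tip box with clear lid, 120 x 85 x 72 tall (mm), bystander, origin under its centre
- comb: red gel comb lying flat, 110 long, 40 wide, 12 high (mm), bystander, origin under its centre
- tube_rack: yellow tube rack, 70 x 160, 57 tall (mm), bystander, origin under its centre
Things that resemble listed ones, but are neither listed nor needed, are in the scene too. There is more than one size of the square; the one meant has the size given above.

How it is judged:
On the way:
1. the square's foot stands on the bed between the rails, its heel still at least 20 mm short of the corner (x of square in the frame of corner between -0.12 and -0.02 m and y of square in the frame of corner between -0.006 and 0.006 m and z of square in the frame of corner below 0.004 m and angle between the z axis of square and the z axis of caster, either way round below 0.1 rad and contact force between square and bed above 0.3 N), for 0.1 s.
At the end, for the whole second after the job is handed in: Square home in the corner (4 mm along, 6 mm across the rails, 3 mm in height), upright within 0.035 rad, along the rails within 0.07 rad; gate within 0.025 rad of upright; square still, gripped, pressing on the gate with over 3 N and on the bed with over 4 N (more than its weight) (x of square in the frame of corner between -0.004 and 0.004 m and y of square in the frame of corner between -0.006 and 0.006 m and z of square in the frame of corner between -0.003 and 0.003 m and angle between the z axis of square and the z axis of caster, either way round below 0.035 rad and angle between the x axis of square and the x axis of caster, either way round below 0.07 rad and value of joint gate below 0.025 rad and contact force between square and gate above 3 N and contact force between square and bed above 4 N and contact force between the fingers and square above 3 N and linear speed of square below 0.01 m/s); the arm keeps its last pose, push and grip.
It fails at once if another thing on the bench is displaced by more than 30 mm (distance of any of reagent_bottle, powder_jar, beaker, tip_box, comb, tube_rack from where it was at the start of the episode above 0.03 m).
It also fails if it takes over 72 s, if anything falls off the work surface, if the arm or the gripper's body presses on something with over 40 N, if the wrist force passes 120 N, or if a joint passes its speed limit or range.

## Working session

There is one attempt and no reset: what is moved stays moved. The work goes in short steps, Python scripts to look and compute and a tool call to move; the robot and the scene stay as the last step left them, time stands still between calls to the robot, and variables do not carry over. Pictures are saved under pics/ and viewed, at most 10 in all, crops included, and the job is handed in when it is done.

Besides the shell and the picture viewer there is one more tool, called as name(argument=value, ...), one argument or row to a line, values as JSON. step_arm: Moves the arm, as the interface text tells. Its arguments: {"type":"object","properties":{"plan":{"type":"array","items":{"type":"array","items":{"type":"array","items":{"type":"number"}}}},"grip":{"type":"number"},"squeeze":{"type":"number"}},"required":["plan"]}

```bash
mkdir -p pics; python3 - <<'E'
from station import ctrl
import cv2,numpy as np
for c in("top","side"):
    im=ctrl.camera(c); cv2.imwrite(f"pics/{c}0.png",im[:,:,::-1])
    m=ctrl.camera_model(c); print(c,{k:np.round(v,4).tolist() for k,v in m.items()})
    for q in("square","blade_top","corner","gate_top","caster"):
        print(q,[(np.round(d["at"],1).tolist(),round(d["confidence"],2)) for d in ctrl.place_of(q,c)])
E
```

```text
top {'intrinsics': [[546.7095, 0.0, 324.2795], [0.0, 546.7095, 232.0575], [0.0, 0.0, 1.0]], 'k1': -0.0231, 'R': [[0.02, -0.9998, 0.0056], [-0.9821, -0.0207, -0.1872], [0.1873, -0.0017, -0.9823]], 't': [0.0045, 0.5723, 1.278]}
square [([260.2, 311.3], 0.88), ([252.5, 211.9], 0.77), ([258.7, 232.9], 0.73)]
blade_top [([239.5, 307.6], 0.85), ([242.1, 187.1], 0.73), ([328.3, 164.4], 0.66), ([257.1, 231.3], 0.63), ([399.4, 260.3], 0.22)]
corner [([398.7, 259.5], 0.75)]
gate_top [([402.0, 258.5], 0.62)]
caster [([395.9, 260.4], 0.68)]
side {'intrinsics': [[462.0667, 0.0, 322.4714], [0.0, 462.0667, 233.6586], [0.0, 0.0, 1.0]], 'k1': -0.0307, 'R': [[-0.9133, -0.4069, -0.0191], [-0.297, 0.6973, -0.6523], [0.2787, -0.5901, -0.7577]], 't': [0.5213, 0.2194, 1.1628]}
square [([274.6, 294.6], 0.92), ([295.0, 299.6], 0.84), ([362.4, 325.7], 0.81), ([365.9, 211.1], 0.65)]
blade_top [([256.7, 264.8], 0.63), ([362.7, 300.5], 0.62), ([366.9, 192.7], 0.62), ([265.6, 233.5], 0.54)]
corner [([365.1, 211.0], 0.81)]
gate_top [([367.8, 193.0], 0.52)]
caster [([363.8, 216.9], 0.93)]
```

View pics/top0.png

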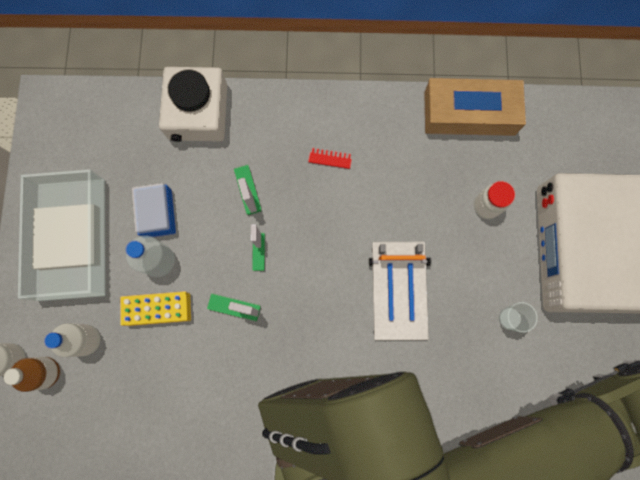

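View pics/side0.png

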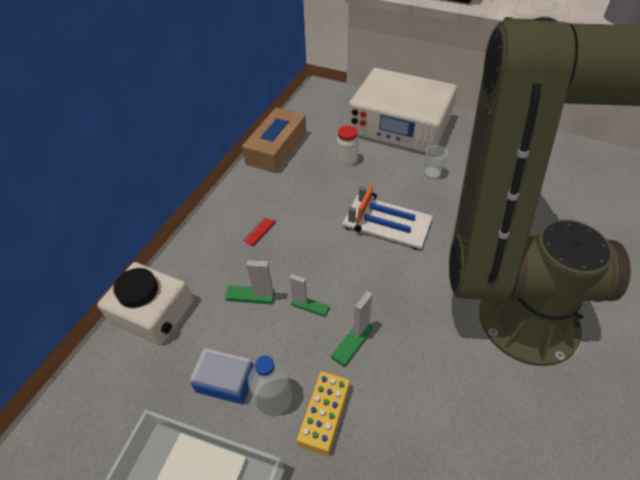

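The candidates for the square in the top view are A (246,190), B (257,245) and C (234,307). B looks like the right one: its foot is about 39 px (≈95 mm) and its heel points away from the robot. A and C look longer, and their headings are wrong. Next I'll measure and check a close crop.

```bash
cat > h.py <<'E'
import numpy as np,cv2
from station import ctrl
M={c:ctrl.camera_model(c) for c in("top","side")}
def ray(c,p):
    m=M[c];K=m["intrinsics"];d=np.array([(p[0]-K[0][2])/K[0][0],(p[1]-K[1][2])/K[1][1]]);s=d.copy()
    for _ in range(10): s=d/(1+m["k1"]*(s@s))
    R=np.array(m["R"]);return -R.T@np.array(m["t"]),R.T@np.array([*s,1])
def atz(c,p,z):
    o,d=ray(c,p);return o+d*(z-o[2])/d[2]
def tri(pt,ps):
    A=[];b=[]
    for c,p in(("top",pt),("side",ps)):
        o,d=ray(c,p);d=d/np.linalg.norm(d);P=np.eye(3)-np.outer(d,d);A.append(P);b.append(P@o)
    return np.linalg.lstsq(np.vstack(A),np.hstack(b),rcond=None)[0]
def proj(c,X):
    m=M[c];v=np.array(m["R"])@X+np.array(m["t"]);s=v[:2]/v[2];s=s*(1+m["k1"]*(s@s));K=np.array(m["intrinsics"]);return s*[K[0,0],K[1,1]]+K[:2,2]
E
python3 - <<'E'
from h import *
t=cv2.imread("pics/top0.png");s=cv2.imread("pics/side0.png")
# green foot rects on top z=.014
for n,im,c in(("top",t,"top"),("side",s,"side")):
    hsv=cv2.cvtColor(im,cv2.COLOR_BGR2HSV)
    g=cv2.inRange(hsv,(50,120,50),(80,255,255))
    k,l,st,ce=cv2.connectedComponentsWithStats(g)
    for i in range(1,k):
        if st[i,4]<80: continue
        p=np.argwhere(l==i)[:,::-1].astype(float)
        w=np.array([atz(c,q,.014)[:2] for q in p])
        (cx,cy),sz,a=cv2.minAreaRect(w.astype(np.float32)*1000);print(n,ce[i].round(),"rect mm",np.round([cx,cy,*sz,a],1))
# triangulate tops
for a,b in((( 242.1,187.1),(256.7,264.8)),((257.1,231.3),(298,278)),((239.5,307.6),(362.7,300.5)),((398.7,259.5),(365.1,211)),((402,258.5),(367.8,193))): print(a,tri(a,b).round(4))
a=cv2.resize(t[140:340,195:285],None,fx=3,fy=3,interpolation=2);b=cv2.resize(s[240:380,215:385],None,fx=3,fy=3,interpolation=2)
o=np.zeros((600,790,3),np.uint8);o[:600,:270]=a;o[:420,275:785]=b;cv2.imwrite("pics/crop.png",o)
c=np.zeros((600,790,3),np.uint8);c[:480,:320]=cv2.resize(t[230:350,360:440],None,fx=4,fy=4,interpolation=2);c[:300,325:785]=cv2.resize(s[180:255,330:445],None,fx=4,fy=4,interpolation=2);cv2.imwrite("pics/crop2.png",c)
E
```

```text
top [248. 182.] rect mm [686.5 214.3 125.   36.4  18.6]
top [258. 256.] rect mm [527.  180.5  88.4  25.    2.3]
top [227. 306.] rect mm [388.2 234.8 122.9  36.4  77.4]
side [245. 295.] rect mm [683.2 218.3 124.   42.7  18.1]
side [313. 307.] rect mm [524.2 185.3  92.3  30.4   2.5]
side [349. 347.] rect mm [385.5 237.7 126.3  39.2  77.5]
(242.1, 187.1) [0.6526 0.2066 0.1463]
(257.1, 231.3) [0.5597 0.1737 0.1001]
(239.5, 307.6) [0.3802 0.2    0.1464]
(398.7, 259.5) [ 0.509  -0.1689  0.029 ]
(402, 258.5) [ 0.5018 -0.165   0.1096]
```

View pics/crop.png

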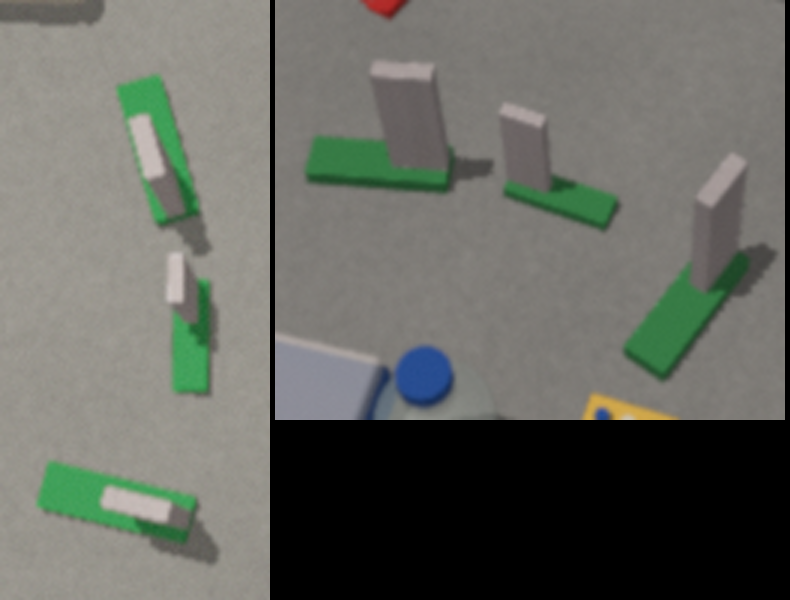

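View pics/crop2.png

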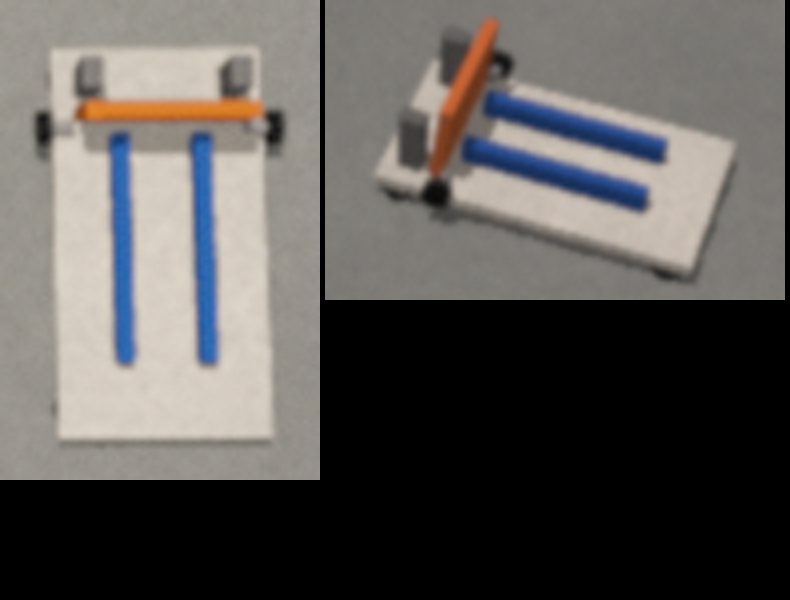

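The crop confirms B is the right square: foot 88–92 × 25–30 mm, blade top about 0.10–0.115 m up, heel away from the robot. A and C have 125 mm feet and 146 mm blades. Next I'll fit silhouettes of the square and the rails in both views.

```bash
cat >> h.py <<'E'
from scipy.optimize import minimize
def Rz(a): c,s=np.cos(a),np.sin(a);return np.array([[c,-s,0],[s,c,0],[0,0,1.]])
def sil(c,boxes,T,p,roi,S=8):
    # area-coverage silhouette of boxes placed at (x,y,z,yaw)
    x0,y0,x1,y1=roi;im=np.zeros(((y1-y0)*S,(x1-x0)*S),np.uint8)
    for b in boxes:
        P=np.array([[b[i],b[2+j],b[4+k]] for i in(0,1) for j in(0,1) for k in(0,1)])@Rz(p[3]).T+p[:3]
        q=np.array([proj(c,X) for X in P]);q=(q-[x0,y0]+.5)*S-.5
        cv2.fillConvexPoly(im,cv2.convexHull(np.round(q).astype(np.int32)),255)
    return cv2.resize(im,(x1-x0,y1-y0),interpolation=cv2.INTER_AREA)/255.
def fit(boxes,masks,p0,free=4):
    # masks: cam->(roi, float mask)
    def cost(v):
        p=np.r_[v[:3],v[3]] ;return sum(((cv2.GaussianBlur(sil(c,boxes,0,p,r),(0,0),1.2)-cv2.GaussianBlur(m,(0,0),1.2))**2).sum() for c,(r,m) in masks.items())
    p0=np.array(p0,float);sx=np.vstack([p0]+[p0+d for d in np.diag([.008,.008,.006,.08])])
    for _ in range(3):
        r=minimize(cost,sx[0],method="Nelder-Mead",options=dict(initial_simplex=sx,xatol=1e-5,fatol=1e-3,maxiter=200));sx=np.vstack([r.x]+[r.x+d for d in np.diag([.004,.004,.004,.04])])
    return r.x,r.fun
SQ=[(-.095,0,-.015,.015,0,.014),(-.038,0,-.006,.006,.014,.115)]
RA=[(-.148,-.008,.019,.031,.022,.042),(-.148,-.008,-.031,-.019,.022,.042)]
E
python3 - <<'E'
from h import *
I={"top":cv2.imread("pics/top0.png"),"side":cv2.imread("pics/side0.png")}
roiR={"top":(360,230,440,350),"side":(335,180,445,255)};mr={}
for c in I:
    x0,y0,x1,y1=r=roiR[c];h=cv2.cvtColor(I[c][y0:y1,x0:x1],cv2.COLOR_BGR2HSV)
    mr[c]=(r,(cv2.inRange(h,(100,110,40),(125,255,255))>0)*1.)
for s in(mr,{"top":mr["top"]},{"side":mr["side"]}):
    print("caster",*[np.round(v,4) for v in fit(RA,s,[.509,-.169,0,.03])])
roiS={"top":(240,215,280,285),"side":(280,260,340,325)};ms={}
for c in I:
    ds=ctrl.masks_of("square",c);x0,y0,x1,y1=r=roiS[c]
    d=max(ds,key=lambda d:d["pixels"][y0:y1,x0:x1].sum());print(d["at"],d["confidence"],d["pixels"].sum())
    ms[c]=(r,d["pixels"][y0:y1,x0:x1]*1.)
for s in(ms,{"top":ms["top"]},{"side":ms["side"]}):
    print("square",*[np.round(v,4) for v in fit(SQ,s,[.573,.18,0,.04])])
for q in("reagent_bottle","powder_jar","beaker","tip_box","comb","tube_rack"): print(q,[(atz("top",d["at"],0).round(3)[:2],round(d["confidence"],2)) for d in ctrl.place_of(q,"top")[:2]])
print(ctrl.get_obs()["time_s"],ctrl.get_obs()["force"],ctrl.get_obs()["eef_rot"])
E
```

```text
caster [ 5.104e-01 -1.695e-01 -3.000e-04  3.390e-02] 151.399
caster [ 0.5115 -0.1694  0.0026  0.0268] 72.9256
caster [ 0.5101 -0.17   -0.0012  0.0376] 76.8092
[257.1, 253.1] 0.83 522
[302.9, 299.4] 0.69 760
square [ 0.5743  0.1819 -0.0022  0.0337] 8.6189
square [ 0.5746  0.1819 -0.002   0.0337] 5.835
square [0.5735 0.1828 0.0009 0.025 ] 3.1463
reagent_bottle [(array([0.511, 0.439]), 0.88)]
powder_jar [(array([ 0.663, -0.402]), 0.57), (array([ 0.379, -0.442]), 0.39)]
beaker [(array([ 0.384, -0.44 ]), 0.71)]
tip_box [(array([0.626, 0.436]), 0.92)]
comb [(array([0.753, 0.004]), 0.77)]
tube_rack [(array([0.381, 0.428]), 0.7), (array([ 0.51 , -0.168]), 0.44)]
1.0 [ 0.47226059 -0.8476162  -0.68116734] [ 3.14154953e+00 -3.35189828e-06  4.16797077e-01]
```

```bash
cat >> h.py <<'E'
from scipy.spatial.transform import Rotation as Ro
def to(pos,yaw,ref=None):
    o=ctrl.get_obs();R=Ro.from_euler("xyz",o["eef_rot"]) if ref is None else ref
    d=R.inv().apply(np.array(pos)-o["ee_pos"])/.03
    w=np.degrees((R.inv()*Ro.from_euler("xyz",[np.pi,0,yaw])).as_rotvec())/6
    return np.r_[d,w].round(3).tolist()
E
python3 -c "
from h import *
print(to([.555,.1815,.2],.033))"
```

```text
[19.366, -16.376, 0.181, 0.0, -0.0, 3.665]
```

step_arm(
  plan=[
    [[19.37,-16.38,0.18,0,0,3.67],[19.37,-16.38,0.18,0,0,3.67],[19.37,-16.38,0.18,0,0,3.67],[19.37,-16.38,0.18,0,0,3.67],[19.37,-16.38,0.18,0,0,3.67],[19.37,-16.38,0.18,0,0,3.67],[19.37,-16.38,0.18,0,0,3.67],[19.37,-16.38,0.18,0,0,3.67]],
  ],
  grip=1.0,
)

```text
time_s: 1.67
ee_pos: [0.3672, -0.2044, 0.2034]
eef_rot: [3.141, -0.001, 0.032]
force: [0.9, -0.4, 0.4]
grip_width: 0.0942
grip_force: 0.0
```

```bash
python3 -c "
from h import *
print(to([.555,.1815,.2],.033))"
```

```text
[6.671, -12.657, 0.112, 0.003, -0.005, -0.009]
```

step_arm(
  plan=[
    [[6.67,-12.66,0.11,0,0,0],[6.67,-12.66,0.11,0,0,0],[6.67,-12.66,0.11,0,0,0],[6.67,-12.66,0.11,0,0,0],[6.67,-12.66,0.11,0,0,0],[6.67,-12.66,0.11,0,0,0],[6.67,-12.66,0.11,0,0,0],[6.67,-12.66,0.11,0,0,0]],
  ],
)

```text
time_s: 2.33
ee_pos: [0.513, 0.0958, 0.2007]
eef_rot: [3.142, -0.0, 0.033]
force: [0.5, -0.8, -0.2]
grip_width: 0.0938
grip_force: 0.0
```

step_arm(
  plan=[
    [[0,0,0,0,0,0],[0,0,0,0,0,0]],
  ],
)

```text
time_s: 2.5
ee_pos: [0.5126, 0.095, 0.2]
eef_rot: [3.141, 0.001, 0.036]
force: [-0.4, 0.0, -0.3]
grip_width: 0.094
grip_force: 0.0
```

```bash
python3 -c "
from h import *
print(to([.555,.1815,.2],.033))"
```

```text
[1.516, -2.832, -0.001, 0.001, 0.009, 0.024]
```

step_arm(
  plan=[
    [[1.52,-2.83,0,0,0,0],[1.52,-2.83,0,0,0,0],[1.52,-2.83,0,0,0,0],[1.52,-2.83,0,0,0,0],[1.52,-2.83,0,0,0,0]],
  ],
)

```text
time_s: 2.92
ee_pos: [0.5551, 0.1789, 0.2003]
eef_rot: [3.141, 0.001, 0.032]
force: [-0.1, -0.4, -0.4]
grip_width: 0.094
grip_force: 0.0
```

```bash
python3 - <<'E'
from h import *
print(to([.555,.1815,.056],.033))
a=ctrl.camera("top")[130:330,190:330];b=ctrl.camera("side")[150:350,215:415]
o=np.zeros((600,800,3),np.uint8);o[:,:420]=0;o[:560,:392]=cv2.resize(a,(392,560));o[:400,400:800]=cv2.resize(b,(400,400));cv2.imwrite("pics/c3.png",o[:,:,::-1])
E
```

```text
[0.001, -0.088, 4.811, 0.004, 0.005, -0.007]
```

View pics/c3.png

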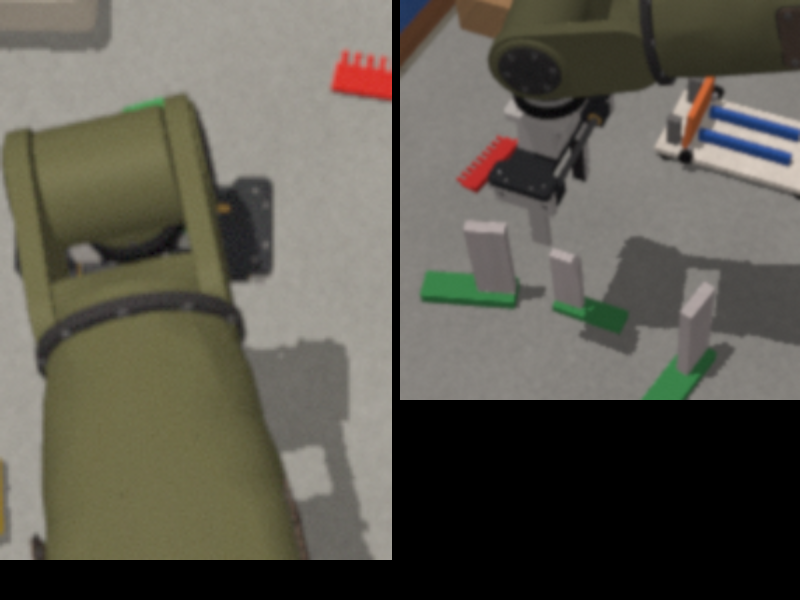

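The picture shows the gripper above B (side crop (565,280)) with the path down clear. I'll descend and grip.

step_arm(
  plan=[
    [[0,-0.09,1.2,0,0,0],[0,-0.09,2.4,0,0,0],[0,-0.09,3.6,0,0,0],[0,-0.09,4.4,0,0,0],[0,-0.09,4.8,0,0,0],[0,-0.09,4.8,0,0,0],[0,-0.09,4.8,0,0,0]],
  ],
)

```text
time_s: 3.6
ee_pos: [0.5557, 0.182, 0.0577]
eef_rot: [-3.141, -0.001, 0.032]
force: [-0.0, 0.9, 0.5]
grip_width: 0.0937
grip_force: 0.0
```

step_arm(
  plan=[
    [[0,0,0,0,0,0],[0,0,0,0,0,0],[0,0,0,0,0,0],[0,0,0,0,0,0],[0,0,0,0,0,0],[0,0,0,0,0,0],[0,0,0,0,0,0],[0,0,0,0,0,0]],
  ],
  grip=0,
  squeeze=45,
)

```text
time_s: 4.27
ee_pos: [0.5552, 0.1825, 0.0566]
eef_rot: [-3.142, 0.0, 0.033]
force: [-0.4, -0.3, 0.4]
grip_width: 0.044
grip_force: 0.0
```

step_arm(
  plan=[
    [[0,0,0,0,0,0],[0,0,0,0,0,0],[0,0,0,0,0,0],[0,0,0,0,0,0],[0,0,0,0,0,0],[0,0,0,0,0,0],[0,0,0,0,0,0],[0,0,0,0,0,0]],
  ],
)

```text
time_s: 4.93
ee_pos: [0.5552, 0.1825, 0.0565]
eef_rot: [3.142, 0.0, 0.033]
force: [-0.3, 1.0, -1.9]
grip_width: 0.0117
grip_force: 45.0
```

step_arm(
  plan=[
    [[0,0,-0.3,0,0,0],[0,0,-0.8,0,0,0],[0,0,-1.6,0,0,0],[0,0,-2.6,0,0,0],[0,0,-2.6,0,0,0],[0,0,-2.6,0,0,0]],
  ],
)

```text
time_s: 5.43
ee_pos: [0.5559, 0.1827, 0.1364]
eef_rot: [-3.141, -0.003, 0.032]
force: [0.1, 0.6, -2.7]
grip_width: 0.012
grip_force: 45.0
```

```bash
python3 - <<'E'
from h import *
b=ctrl.camera("side")[200:360,225:385];cv2.imwrite("pics/c4.png",cv2.resize(b,(560,560),interpolation=2)[:,:,::-1])
E
```

```text
(no output)
```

View pics/c4.png

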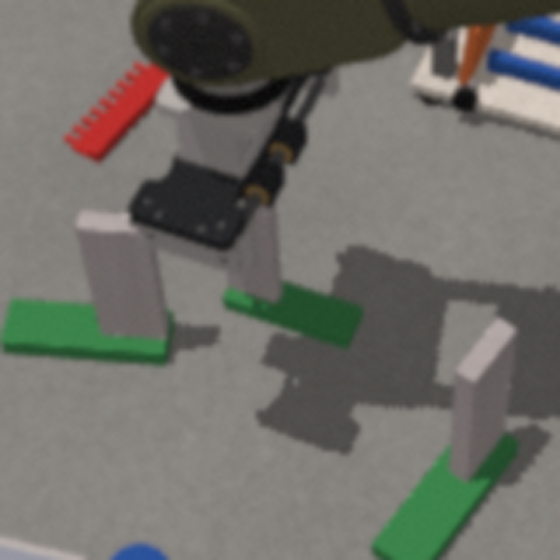

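The square is lifted. Next, carry it over the rails with the heel about 60 mm short of the corner.

```bash
python3 -c "
from h import *
print(to([.4315,-.172,.145],.033))"
```

```text
[-4.504, 11.676, -0.343, -0.001, -0.004, -0.005]
```

step_arm(
  plan=[
    [[-0.3,0.9,-0.34,0,0,0],[-0.75,2.0,-0.34,0,0,0],[-1.2,3.2,-0.34,0,0,0],[-1.7,4.4,-0.34,0,0,0],[-2.15,5.6,-0.34,0,0,0],[-2.6,6.8,-0.34,0,0,0],[-3.1,8.0,-0.34,0,0,0],[-3.5,9.0,-0.34,0,0,0]],
  ],
)

```text
time_s: 6.15
ee_pos: [0.4572, -0.0925, 0.1437]
eef_rot: [-3.141, 0.002, 0.032]
force: [0.7, 0.1, -1.0]
grip_width: 0.0116
grip_force: 45.0
```

step_arm(
  plan=[
    [[-0.4,1.0,0,0,0,0],[-0.8,2.0,0,0,0,0],[-1.0,2.68,0,0,0,0],[-1.0,2.68,0,0,0,0],[-1.0,2.68,0,0,0,0],[-1.0,2.68,0,0,0,0],[-1.0,2.68,0,0,0,0]],
  ],
)

```text
time_s: 6.73
ee_pos: [0.4317, -0.1712, 0.1443]
eef_rot: [-3.141, 0.001, 0.034]
force: [-0.3, 0.2, -2.0]
grip_width: 0.0115
grip_force: 45.0
```

```bash
python3 - <<'E'
from h import *
print(to([.4315,-.172,.145],.033),ctrl.get_obs()["force"].round(2))
a=ctrl.camera("top")[200:360,340:480];b=ctrl.camera("side")[150:290,310:470]
cv2.imwrite("pics/t5.png",a[:,:,::-1]);
o=np.zeros((480,800,3),np.uint8);o[:457,:400]=cv2.resize(a,(400,457),interpolation=2);o[:350,400:800]=cv2.resize(b,(400,350),interpolation=2);cv2.imwrite("pics/c5.png",o[:,:,::-1])
E
```

```text
[-0.008, 0.026, -0.024, -0.005, 0.008, 0.005] [-0.31  0.16 -2.04]
```

View pics/c5.png

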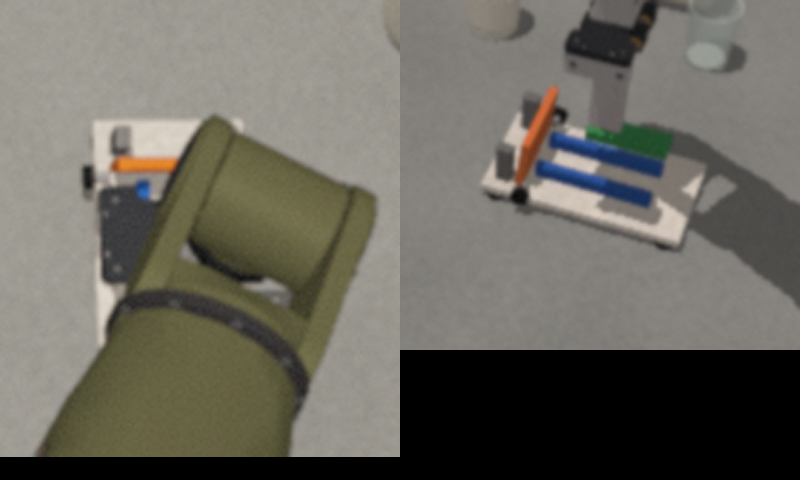

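The top view is blocked by the arm. The side view shows the foot hovering above and between the rails. I'll check its pose against the side picture before lowering.

```bash
python3 - <<'E'
from h import *
I=ctrl.camera("side");o=ctrl.get_obs();z=o["ee_pos"][2]-.0565
r=(370,185,440,220);x0,y0,x1,y1=r
h=cv2.cvtColor(I[y0:y1,x0:x1],cv2.COLOR_RGB2HSV);m=(cv2.inRange(h,(45,90,30),(85,255,255))>0)*1.
B=np.array([0,0,0,0.])
foot=[SQ[0]]
p0=np.array([o["ee_pos"][0]+.019,o["ee_pos"][1],z,.033])
bl=(cv2.blur(m,(1,1)))
def cost(v):
    p=np.array([v[0],v[1],z,v[2]]);f=sil("side",foot,0,p,r);b=sil("side",[SQ[1]],0,p,r)
    f=f*(1-b); return ((cv2.GaussianBlur(f,(0,0),1.2)-cv2.GaussianBlur(m,(0,0),1.2))**2).sum()
s=np.vstack([p0[[0,1,3]]]+[p0[[0,1,3]]+d for d in np.diag([.006,.006,.06])])
q=minimize(cost,s[0],method="Nelder-Mead",options=dict(initial_simplex=s));print(p0.round(4),q.x.round(4),q.fun,cost(p0[[0,1,3]]),m.sum())
print(to([.4315,-.172,.082],.033))
E
```

```text
[ 0.4508 -0.1714  0.0881  0.033 ] [ 0.4503 -0.1716  0.0352] 9.138879682958695 10.201036436726614 256.0
[-0.012, 0.021, 2.087, -0.002, 0.002, 0.006]
```

step_arm(
  plan=[
    [[0,0.02,0.6,0,0,0],[0,0.02,1.2,0,0,0],[0,0.02,1.7,0,0,0],[0,0.02,2.0,0,0,0],[0,0.02,2.08,0,0,0],[0,0.02,2.08,0,0,0],[0,0.02,2.08,0,0,0]],
  ],
)

```text
time_s: 7.47
ee_pos: [0.4321, -0.1727, 0.0831]
eef_rot: [3.141, -0.001, 0.033]
force: [0.3, 0.5, -1.8]
grip_width: 0.0117
grip_force: 45.0
```

step_arm(
  plan=[
    [[0,0,0.04,0,0,0],[0,0,0.08,0,0,0],[0,0,0.12,0,0,0],[0,0,0.12,0,0,0]],
  ],
)

```text
time_s: 7.8
ee_pos: [0.4317, -0.1727, 0.0788]
eef_rot: [3.142, -0.0, 0.032]
force: [0.4, 0.9, -3.2]
grip_width: 0.0114
grip_force: 45.0
```

step_arm(
  plan=[
    [[0,0,0.02,0,0,0],[0,0,0.04,0,0,0],[0,0,0.06,0,0,0],[0,0,0.06,0,0,0],[0,0,0.06,0,0,0]],
  ],
)

```text
time_s: 8.22
ee_pos: [0.4319, -0.1727, 0.0784]
eef_rot: [3.141, -0.001, 0.033]
force: [-7.7, 3.8, 19.2]
grip_width: 0.0117
grip_force: 45.0
```

step_arm(
  plan=[
    [[0.05,0,-0.025,0,0,0],[0.15,0,-0.025,0,0,0],[0.3,0,-0.025,0,0,0],[0.45,0,-0.025,0,0,0],[0.5,0,-0.025,0,0,0],[0.5,0,-0.025,0,0,0]],
  ],
)

```text
time_s: 8.72
ee_pos: [0.447, -0.1725, 0.0784]
eef_rot: [3.141, -0.0, 0.033]
force: [-4.5, -0.4, 9.3]
grip_width: 0.0116
grip_force: 45.0
```

```bash
python3 - <<'E'
from h import *
o=ctrl.get_obs();print({k:np.round(o[k],4) for k in("ee_pos","eef_rot","force","moment")})
I=ctrl.camera("side");r=(350,170,450,250);z=.022
x0,y0,x1,y1=r;h=cv2.cvtColor(I[y0:y1,x0:x1],cv2.COLOR_RGB2HSV);mb=(cv2.inRange(h,(100,110,40),(125,255,255))>0)*1.
print(mb.sum())
cv2.imwrite("pics/c6.png",cv2.resize(I[y0:y1,x0:x1],(700,560),interpolation=2)[:,:,::-1])
E
```

```text
{'ee_pos': array([ 0.447 , -0.1725,  0.0784]), 'eef_rot': array([ 3.141 , -0.    ,  0.0327]), 'force': array([-4.4626, -0.4121,  9.3479]), 'moment': array([0.0381, 0.9224, 0.047 ])}
392.0
```

View pics/c6.png

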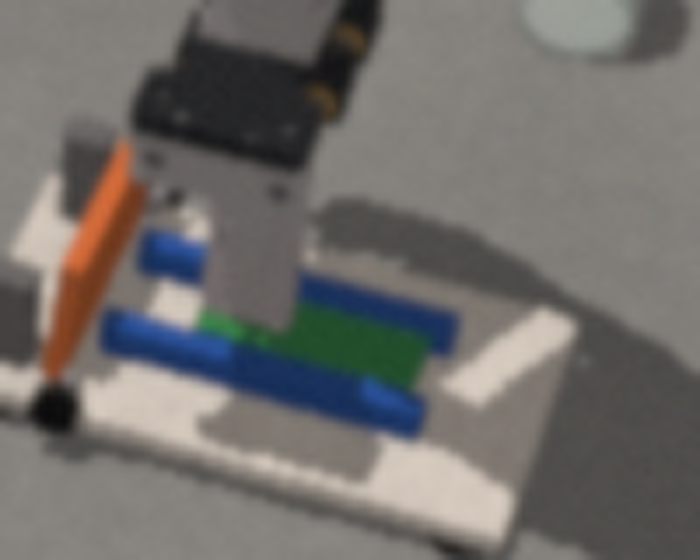

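The foot sits between the rails (crop (350,340)), gate still ahead at (90,260). I'll slide on with a light press.

step_arm(
  plan=[
    [[0.15,0,0,0,0,0],[0.3,0,0,0,0,0],[0.45,0,0,0,0,0],[0.6,0,0,0,0,0],[0.75,0,0,0,0,0],[0.85,0,0,0,0,0],[0.85,0,0,0,0,0]],
  ],
)

```text
time_s: 9.35
ee_pos: [0.4727, -0.1716, 0.0784]
eef_rot: [3.141, -0.0, 0.033]
force: [-2.9, -0.2, 9.1]
grip_width: 0.0119
grip_force: 45.0
```

step_arm(
  plan=[
    [[0.05,0,0,0,0,0],[0.1,0,0,0,0,0],[0.15,0,0,0,0,0],[0.2,0,0,0,0,0],[0.25,0,0,0,0,0],[0.3,0,0,0,0,0],[0.3,0,0,0,0,0]],
  ],
)

```text
time_s: 9.93
ee_pos: [0.4813, -0.1713, 0.0784]
eef_rot: [3.141, 0.0, 0.033]
force: [-5.6, -0.4, 9.7]
grip_width: 0.012
grip_force: 45.0
```

step_arm(
  plan=[
    [[0.04,0,0,0,0,0],[0.08,0,0,0,0,0],[0.12,0,0,0,0,0],[0.16,0,0,0,0,0],[0.2,0,0,0,0,0],[0.2,0,0,0,0,0]],
  ],
)

```text
time_s: 10.43
ee_pos: [0.4868, -0.1712, 0.0784]
eef_rot: [3.141, 0.001, 0.033]
force: [-10.6, -0.4, 14.1]
grip_width: 0.0117
grip_force: 45.0
```

step_arm(
  plan=[
    [[0.03,0,0,0,0,0],[0.06,0,0,0,0,0],[0.09,0,0,0,0,0],[0.09,0,0,0,0,0]],
  ],
)

```text
time_s: 10.77
ee_pos: [0.4894, -0.1711, 0.0785]
eef_rot: [3.141, 0.002, 0.033]
force: [-10.8, -0.9, 13.5]
grip_width: 0.0116
grip_force: 45.0
```

step_arm(
  plan=[
    [[0.03,0,0,0,0,0],[0.06,0,0,0,0,0],[0.06,0,0,0,0,0]],
  ],
)

```text
time_s: 11.02
ee_pos: [0.4909, -0.171, 0.0785]
eef_rot: [3.141, 0.002, 0.033]
force: [-12.9, -0.8, 15.3]
grip_width: 0.0119
grip_force: 45.0
```

step_arm(
  plan=[
    [[0.03,0,0,0,0,0],[0.06,0,0,0,0,0],[0.06,0,0,0,0,0]],
  ],
)

```text
time_s: 11.27
ee_pos: [0.4912, -0.171, 0.0785]
eef_rot: [-3.141, 0.006, 0.033]
force: [-26.7, -0.3, 24.7]
grip_width: 0.0117
grip_force: 45.0
```

step_arm(
  plan=[
    [[-0.03,0,0,0,0,0],[-0.03,0,0,0,0,0],[-0.03,0,0,0,0,0]],
  ],
)

```text
time_s: 11.52
ee_pos: [0.4911, -0.1711, 0.0785]
eef_rot: [3.142, 0.004, 0.032]
force: [-19.9, -0.4, 19.1]
grip_width: 0.0114
grip_force: 45.0
```

```bash
python3 - <<'E'
from h import *
I=ctrl.camera("side");T=ctrl.camera("top")
o=ctrl.get_obs();print({k:np.round(o[k],4) for k in("ee_pos","eef_rot","force","moment")})
a=cv2.resize(I[170:250,335:445],(660,480),interpolation=2);cv2.imwrite("pics/c7.png",a[:,:,::-1])
# gate lean: orange mask vs model at several leans, side view
x0,y0,x1,y1=r=(335,175,400,240);h=cv2.cvtColor(I[y0:y1,x0:x1],cv2.COLOR_RGB2HSV);m=(cv2.inRange(h,(4,130,60),(18,255,255))>0)*1.
for q in np.arange(-.06,.2,.02):
    P=np.array([[x,y,z] for x in(0,.01) for y in(-.052,.052) for z in(0,.07)])
    P=np.c_[P[:,0]*np.cos(q)-P[:,2]*np.sin(q),P[:,1],.022+P[:,0]*np.sin(q)+P[:,2]*np.cos(q)]@Rz(.033).T+[.5105,-.1695,0]
    im=np.zeros(((y1-y0)*8,(x1-x0)*8),np.uint8);u=(np.array([proj("side",X) for X in P])-[x0,y0]+.5)*8-.5
    cv2.fillConvexPoly(im,cv2.convexHull(np.round(u).astype(np.int32)),255);s=cv2.resize(im,(x1-x0,y1-y0),interpolation=3)/255
    print(round(q,2),round(((s-m)**2).sum(),1))
E
```

```text
{'ee_pos': array([ 0.4911, -0.171 ,  0.0784]), 'eef_rot': array([3.1416, 0.0038, 0.0325]), 'force': array([-19.7104,  -1.1805,  18.4999]), 'moment': array([-0.0993,  3.7155, -0.0434])}
-0.06 166.3
-0.04 158.2
-0.02 141.5
0.0 132.5
0.02 124.2
0.04 123.2
0.06 130.0
0.08 138.0
0.1 145.8
0.12 154.6
0.14 164.0
0.16 170.3
0.18 177.4
```

View pics/c7.png

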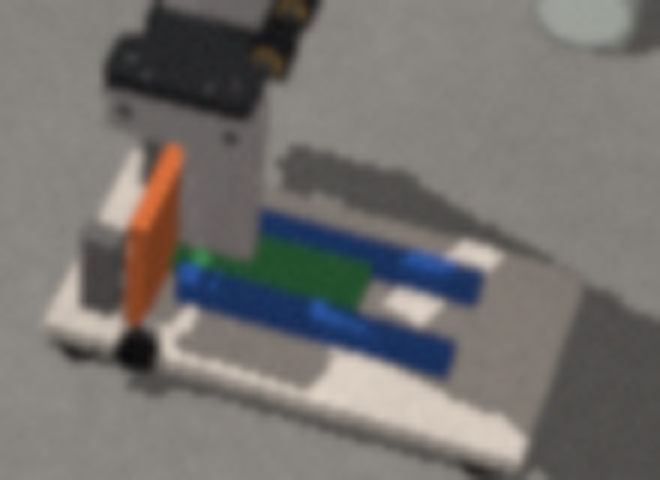

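```bash
python3 - <<'E'
from h import *
cur=ctrl.camera("side");new=ctrl.masks_of("gate","side")
old=cv2.imread("pics/side0.png")[:,:,::-1]
x0,y0,x1,y1=r=(335,175,400,240)
def S(c,v):
    q,dx,dz,f=v
    P=np.array([[x,y,z] for x in(0,.01) for y in(-.052,.052) for z in(0,.07)])
    P=np.c_[P[:,0]*np.cos(q)-P[:,2]*np.sin(q),P[:,1],.022+P[:,0]*np.sin(q)+P[:,2]*np.cos(q)]@Rz(.0376).T+[.5101+dx,-.17+f,-.0012+dz]
    im=np.zeros(((y1-y0)*8,(x1-x0)*8),np.uint8);u=(np.array([proj("side",X) for X in P])-[x0,y0]+.5)*8-.5
    cv2.fillConvexPoly(im,cv2.convexHull(np.round(u).astype(np.int32)),255);return cv2.GaussianBlur(cv2.resize(im,(x1-x0,y1-y0),interpolation=3)/255,(0,0),1)
ms=[]
for I in(old,cur):
    h=cv2.cvtColor(np.ascontiguousarray(I[y0:y1,x0:x1]),cv2.COLOR_RGB2HSV);ms.append((cv2.inRange(h,(3,110,40),(20,255,255))>0)*1.)
ms.append(new[0]["pixels"][y0:y1,x0:x1]*1.)
for n,m in zip(("old","cur","curnet"),ms):
    b=cv2.GaussianBlur(m,(0,0),1);f=lambda v:((S(0,v)-b)**2).sum()
    s0=np.array([.05,0,0,0]);sx=np.vstack([s0]+[s0+d for d in np.diag([.06,.003,.003,.003])])
    q=minimize(f,s0,method="Nelder-Mead",options=dict(initial_simplex=sx,maxiter=400))
    q2=min(np.arange(-.06,.2,.01),key=lambda a:f([a,0,0,0]))
    print(n,m.sum(),q.x.round(4),round(q.fun,1),"fixed",round(q2,3),round(f([q2,0,0,0]),1))
E
```

```text
old 240.0 [ 0.1022 -0.0006  0.002  -0.0009] 3.1 fixed 0.11 4.0
cur 194.0 [ 0.0878  0.0066 -0.011   0.0059] 62.8 fixed 0.0 83.3
curnet 198.0 [ 0.0604  0.0053 -0.0124  0.0059] 63.8 fixed 0.0 77.1
```

```bash
python3 - <<'E'
from h import *
cur=ctrl.camera("side");x0,y0,x1,y1=r=(335,175,400,240)
h=cv2.cvtColor(np.ascontiguousarray(cur[y0:y1,x0:x1]),cv2.COLOR_RGB2HSV);m=(cv2.inRange(h,(3,110,40),(20,255,255))>0)*1.
print("\n".join("".join("#" if v else "." for v in row[15:40]) for row in m[15:52]))
def S(q):
    P=np.array([[x,y,z] for x in(0,.01) for y in(-.052,.052) for z in(0,.07)])
    P=np.c_[P[:,0]*np.cos(q)-P[:,2]*np.sin(q),P[:,1],.022+P[:,0]*np.sin(q)+P[:,2]*np.cos(q)]@Rz(.0376).T+[.5095,-.171,.0008]
    im=np.zeros(((y1-y0)*8,(x1-x0)*8),np.uint8);u=(np.array([proj("side",X) for X in P])-[x0,y0]+.5)*8-.5
    cv2.fillConvexPoly(im,cv2.convexHull(np.round(u).astype(np.int32)),255);return cv2.resize(im,(x1-x0,y1-y0),interpolation=3)/255
for q in(-.02,-.01,0,.01,.02,.03,.04,.06,.08,.1): # left edge and right edge per row 205..225, plus area residual there
    s=S(q);d=(s-m)[30:52];print(q,round((d**2).sum(),1))
s=S(0)>.5;print("\n".join("".join("#" if v else "." for v in row[15:40]) for row in s[15:52]))
E
```

```text
.........................
.........................
.........................
.........................
............###..........
............####.........
...........#####.........
...........####..........
..........#####..........
..........#####..........
.........######..........
.........######..........
.........######..........
.........######..........
........#######..........
.......########..........
.......########..........
.......########..........
......#########..........
......#########..........
......#########..........
......########...........
......########...........
......########...........
......#######............
......#######............
......#######............
......######.............
......#####..............
.....######..............
......#####..............
......####...............
......###................
......###................
.......#.................
.........................
.........................
-0.02 15.0
-0.01 14.5
0 14.4
0.01 15.4
0.02 17.2
0.03 19.7
0.04 22.1
0.06 27.0
0.08 31.1
0.1 36.2
..............#######....
..............
[... 221 characters left out ...]
.........##########.....
.........###########.....
.........##########......
........###########......
........##########.......
.......###########.......
.......##########........
......###########........
......##########.........
......##########.........
......#########..........
......#########..........
......########...........
......########...........
......########...........
......#######............
......#######............
......######.............
......######.............
......#####..............
......#####..............
......####...............
......####...............
......###................
.........................
.........................
.........................
```

The gate fits at a lean of about 0. I'll trim the push towards the recommended values and let it settle.

step_arm(
  plan=[
    [[-0.02,0,0.015,0,0,0],[-0.02,0,0.015,0,0,0],[-0.02,0,0.015,0,0,0],[-0.02,0,0.015,0,0,0],[-0.02,0,0.015,0,0,0],[-0.02,0,0.015,0,0,0]],
  ],
)

```text
time_s: 12.27
ee_pos: [0.491, -0.1711, 0.0784]
eef_rot: [3.141, 0.002, 0.032]
force: [-16.8, 0.5, 22.1]
grip_width: 0.012
grip_force: 45.0
```

```bash
python3 -c "
from station import ctrl
print(ctrl.hand_in())"
```

```text
the job is handed in; nothing more can be done
None
```

I handed the job in with the square home in the corner, still gripped at 45 N and pressing about 17 N on the gate and 22 N down; the gate measured upright in the side view, nothing else was moved, and `ctrl.hand_in()` returned no verdict.

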